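# Try a parts-case lid, free its catch if caught, and hold the lid open

## Task

Hold the parts case open for me: leave the release knob alone at first and try the lid by its pull handle; if it comes up, just open it, and only if you feel the hidden catch holding it, pull the release knob straight out to its stop and then lift the lid. Raise the lid to at least 50 degrees and finish with the gripper still holding it there by the pull handle, keeping still, because it falls shut if let go. Do not disturb the screw tin or the marker.

Things in the scene. Friction and masses are not known exactly. Their poses are not given: they have to be found in the camera images.
- parts_case: Grey steel parts case fixed to the trolley, 160 deep (its x) x 240 wide (its y) x 79 high; origin at the centre of its underside; its -x side is the front, facing roughly to the robot, its +y side is the left seen from the robot. The left two thirds (y -40 to +120 mm) lie under a hinged aluminium lid, the right third (y -120 to -40) under a fixed deck that covers the lock. Stands at different places and yaws.
- lock: Lock, fixed in the case, same origin and axes: dark 50 x 44 mm plate with a 20 mm collar at the right of the front face (out to x = -91 mm) and a catch hidden inside. The catch starts over the lid's hook (caught) or clear of it (free); at times it only brushes the hook and gives way. Caught, the lid has about 0.045 rad of play (10 mm at the pull bar), then stops hard.
- release_knob (a joint): Release knob: 0 = home (in), 0.024 m = out at its stop; slides along -x of the case (out of the front). Takes 3 to 6 N to move and stays wherever it is left; it starts home whether the catch is caught or free. From about 0.018 on it has drawn the catch clear of the lid's hook, and the catch then stays clear.
- knob_head (a point): Centre of the release knob's head: a dark round head 24 mm across and 18 mm long, axis along the case's x; at (-115, -80, 50) mm in the case's frame when home, so 50 mm above the trolley top. It can be pinched from above with the fingers closing along the case's y. The gap between head and collar is 15 mm.
- lid (a joint): Lid angle: 0 = shut, grows as the front edge rises, 1.3 rad = its stop. It never stays open by itself. At the pull bar it takes 2 to 3 N to lift.
- lid_hinge (a point): Point on the lid's hinge line, which runs along the case's y; at (80, 40, 75) mm in the case's frame, at the middle of the lid's width.
- lid_pull: The lid's pull handle, with the hook that hangs under the lid: a D of round steel bar that stands out forward from the lid's front edge in the plane of the lid. Fixed to the lid; its origin is at lid_hinge and it turns with the lid.
- pull_bar (a point): Middle of the pull handle's cross bar: round, 12 mm thick, along the case's y, 72 mm free between its side arms, 66 mm in front of the lid's edge with nothing under it and 60 mm of open space between bar and lid edge. Can be pinched from above with the fingers closing along the case's x. At (-228, 0, 6) mm from lid_hinge in the lid's frame, so at (-148, 40, 81) mm in the case's frame when shut. The bar may turn between the fingers as the lid rises.
- screw_tin: Open round tin of screws, bystander, 67 mm across, 38 high, loose; left of the case; origin at the centre of its underside.
- marker: Marker pen, bystander, 79 mm long, 19 thick, loose; lies in front of the case, below the height of the bar; origin at the centre of its underside.

How it is judged:
By the outcome, as a careful person would: the job done as asked, in the order asked, and still so for the second after the job is handed in, while the arm keeps its last pose, push and grip.
It also fails if it takes over 61 s, if anything falls off the work surface, if the arm or the gripper's body presses on something with over 40 N, if the wrist force passes 120 N, or if a joint passes its speed limit or range.

## Robot

A 6-joint arm with a two-finger parallel gripper is mounted at the origin on a cart in front of the work surface, level with it; the furniture and walls round the work are solid. World frame = base frame: x ahead of the robot, y to its left, z up, the work surface at z = 0. Lengths are in mm, angles in degrees, forces in N, time in s.
With the tool pointing down it reaches from about 250 to 775 mm from the base axis. Payload 8.9 kg.
Tool frame: the origin (TCP) lies at the very end of the fingers, on their centre line; the grasp point (between the pads) lies 19 mm behind it; z points along the fingers, y is the line along which they close (so a half turn about z gives the same grasp; the last joint's range is limited). The gripper opens to 85 mm and grips with 20 to 120 N. Pads are 22 mm wide; open, the fingers measure 114 mm over their backs; the gripper's body (76 mm by 85 mm) begins 54 mm behind the grasp point. The pads swing forward as they close: fully open they stand 13 mm farther back than shut.
Start: joints at [-78.799, 16.656, -8.789, 64.555, 0, 82.019], TCP at [172.506, -495.848, 231.305] pointing down, gripper open.
Joint ranges: [-144.48, 144.48], [-52.06, 99.96], [-74.48, 78.29], [-112.23, 115.85], [-86.99, 84.42], [-180, 180]. Speed limits (degrees/s): [127.2, 127.2, 159.86, 180, 180, 180].

## Interface

Orientations are given as a 3x3 rotation matrix whose columns are the frame's x, y, z axes.
In Python, from station import sense, viewer, order gives the robot as it stands.
- The arm moves only by the tool servo_tool, never from a script. Its argument "deltas" is a list of rows, each an object with "xyz": the shift along the tool's x, y, z in cm, a list of three; "twist": the turn about the tool's z in degrees. A call has 1 to 8 rows; each row is the pose to reach, as a shift and turn from the pose commanded when the call began, along the tool's axes at that moment; what a row does not reach only later rows make up. A row lasts 1/10 s, in which the tool goes at most 50 mm and 8.59 degrees, less where a joint would pass 70% of its speed; a pose out of reach is approached as far as the arm can. A call with a gripper value outside its range is refused whole. "grip" is the closure, from 0 (fully open) to 1 (shut), set as the call begins (left out, the last holds). The fingers move at their own pace and stop on an object; "newtons" is the grip in N (left out, the last holds). Time passes only in rows, so rows that repeat a pose let the fingers close. It gives the time, the measured TCP pose, the force, the opening and the grip force at its end, in the units of the state.
- sense(): the state, without advancing time (a new reading comes with each control period).
- viewer.get_image(name): name is "side" or "top"; returns the picture (384x512x3 uint8, red, green, blue); there is no depth.
- viewer.camera_info(name): a dict with "fx", "fy", "cx", "cy" (pixels), "origin" and "rotation" of the camera in the world. Camera axes: x right, y down, z forward; pixel columns grow to the right and rows downward; lengths in mm; the calibration is good to about 2 mm. A picture is of the moment at which its call begins. camera_info takes no time and is no camera call.
- order.sign_off(): hands the job in; it is judged then, once.
The state is a dict: "clock": time; "joints": joint angles; "joint_velocities": joint speeds; "joint_efforts": joint torques, N m; "tcp_pos": TCP position; "tcp_rot": TCP orientation; "contact_force": force on the tool from outside, world axes, zero at the start; "torque": the same for the moment, N m; "grip_width": opening from 0.0 (shut) to 1.0 (fully open); "grip_force": force on a finger pad.
Only numpy, scipy, OpenCV 4.12 (cv2) and the standard library are available. Lean on these libraries where they do the work, as an engineer would, in place of code of your own. Each camera call takes 0.05 s, during which the arm holds its last target. There are 200 camera calls.

## Working session

There is one attempt and no reset: what is moved stays moved. The work goes in short steps, Python scripts to look and compute and a tool call to move; the robot and the scene stay as the last step left them, time stands still between calls to the robot, and variables do not carry over. Pictures are saved under pics/ and viewed, at most 10 in all, crops included, and the job is handed in when it is done.

Besides the shell and the picture viewer there is one more tool, called after ">>>" as name(argument=value, ...) on one line, values as JSON. servo_tool: Moves the arm, as the interface text tells. Its arguments: {"type":"object","properties":{"deltas":{"type":"array","items":{"type":"object","properties":{"xyz":{"type":"array","items":{"type":"number"}},"twist":{"type":"number"}}}},"grip":{"type":"number"},"newtons":{"type":"number"}},"required":["deltas"]}

```bash
mkdir -p pics; python3 - <<'E'
from station import sense, viewer
import cv2,json
s=sense();print(s['clock'],s['tcp_pos'],s['tcp_rot'],s['contact_force'],s['grip_width'])
for n in('top','side'):
    print(n,viewer.camera_info(n))
    im=viewer.get_image(n)[:,:,::-1]
    cv2.imwrite(f'pics/{n}0.png',cv2.resize(im,(800,600),interpolation=cv2.INTER_CUBIC))
E
```

```text
0.0 [ 172.41158929 -495.42998069  230.74468663] [[ 9.44481747e-01  3.28563769e-01 -2.80596578e-04]
 [ 3.28563860e-01 -9.44480953e-01  1.23240474e-03]
 [ 1.39905423e-04 -1.25617768e-03 -9.99999201e-01]] [-0.64953045  0.25297598 -0.32430802] 1.004735488258104
top {'fx': 437.1181614922555, 'fy': 437.1181614922555, 'cx': 256.9290943450704, 'cy': 190.8643829522735, 'origin': array([458.43779835,  16.46846968, 920.51271466]), 'rotation': array([[ 0.02916784, -0.9968826 ,  0.07330976],
       [-0.99938133, -0.02764178,  0.02174587],
       [-0.01965167, -0.07389868, -0.99707211]])}
side {'fx': 473.1703005546449, 'fy': 473.1703005546449, 'cx': 257.8326695872236, 'cy': 189.89615852691978, 'origin': array([547.86927208, 738.93767424, 624.70197974]), 'rotation': array([[-0.99985545,  0.01315777, -0.01076838],
       [ 0.01649619,  0.59731217, -0.80183916],
       [-0.00411833, -0.80190089, -0.59744288]])}
```

View pics/top0.png

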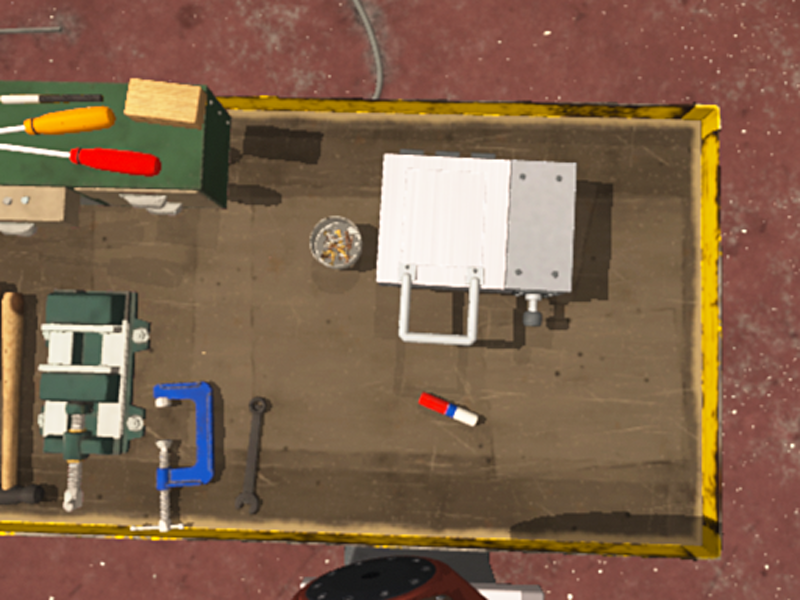

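View pics/side0.png

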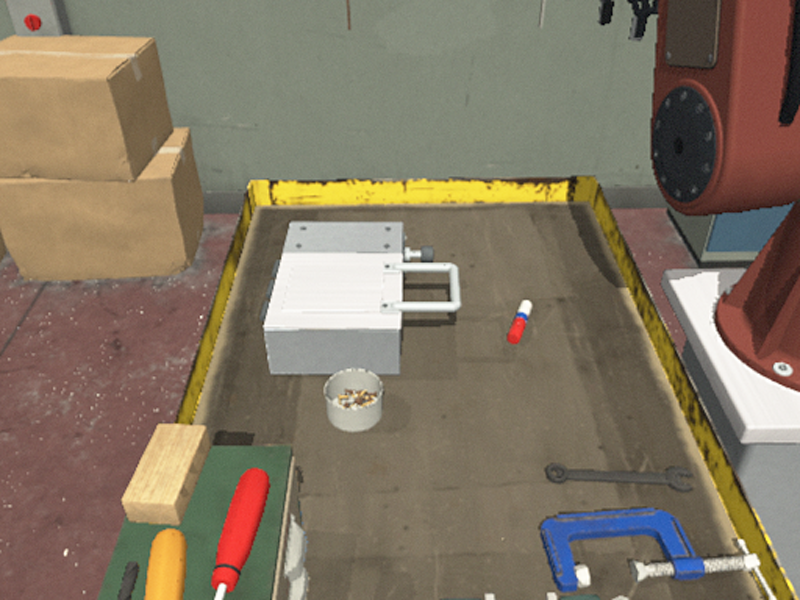

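The top view shows the case's top corners at about (384,153), (577,162), (572,292) and (377,284). The pull bar runs from (402,339) to (474,343), the knob head is at (533,317), the marker is around (449,409) and the tin is at (336,243). In the side view the bar runs from (456,266) to (456,310) and the knob head is at (427,254).

```bash
cat > h.py <<'E'
import numpy as np
from station import sense, viewer
def ray(n,u,v,z,sc=1.5625):
    c=viewer.camera_info(n);u=(u+.5)/sc-.5;v=(v+.5)/sc-.5
    d=c['rotation']@np.array([(u-c['cx'])/c['fx'],(v-c['cy'])/c['fy'],1])
    return c['origin']+d*(z-c['origin'][2])/d[2]
E
python3 - <<'E'
from h import *
np.set_printoptions(precision=1,suppress=True)
T=lambda u,v,z:ray('top',u,v,z)
A,B,C,D=[T(*p,79) for p in((384,153),(577,162),(572,292),(377,284))]
print(A,B,C,D,[np.linalg.norm(x) for x in(A-B,B-C,C-D,D-A)])
b1,b2=T(402,339,81),T(474,343,81);print('bar',b1,b2,(b1+b2)/2,np.linalg.norm(b1-b2))
print('knob',T(533,317,50),ray('side',427,254,50))
print('barside',ray('side',456,266,81),ray('side',456,310,81))
print('mark',T(420,396,10),T(478,422,10),'tin',T(336,243,20))
for a,b in((A,B),(D,C)): d=a-b;print('yaw',np.degrees(np.arctan2(-d[0],d[1])))
for a,b in((A,D),(B,C)): d=a-b;print('yaw',np.degrees(np.arctan2(d[1],d[0])))
ctr=(A+B+C+D)/4;y=np.radians(-2.7);R=np.array([[np.cos(y),-np.sin(y)],[np.sin(y),np.cos(y)]])
print(ctr,'bar pred',ctr[:2]+R@[-148,40],'knob pred',ctr[:2]+R@[-115,-80])
E
```

```text
[702.9  62.4  79. ] [ 697.1 -178.9   79. ] [ 534.1 -174.4   79. ] [537.5  66.   79. ] [np.float64(241.37552235854776), np.float64(163.02867097431815), np.float64(240.42002321548998), np.float64(165.4671748969191)]
bar [470.4  33.   81. ] [468.  -55.3  81. ] [469.2 -11.1  81. ] 88.30304550587152
knob [ 503.5 -132.    50. ] [ 502.2 -133.2   50. ]
barside [468.1 -56.9  81. ] [475.   36.8  81. ]
mark [396.8   8.4  10. ] [365.2 -68.8  10. ] tin [596.4 125.9  20. ]
yaw -1.3738336127953958
yaw -0.7926172629116277
yaw -1.2237539330190361
yaw -1.5616633701942066
[617.9 -56.2  79. ] bar pred [472.   -9.3] knob pred [ 499.3 -130.7]
```

>>> servo_tool(deltas=[{"xyz": [44,-36,5],"twist": -69.4},{"xyz": [44,-36,5],"twist": -69.4},{"xyz": [44,-36,5],"twist": -69.4},{"xyz": [44,-36,5],"twist": -69.4},{"xyz": [44,-36,5],"twist": -69.4},{"xyz": [44,-36,5],"twist": -69.4},{"xyz": [44,-36,5],"twist": -69.4},{"xyz": [44,-36,5],"twist": -69.4}], grip=0.4, newtons=40)

```text
clock: 0.9
tcp_pos: [381.4, -154.3, 196.1]
tcp_rot: [[0.03, 1.0, 0.0], [1.0, -0.03, -0.0], [-0.0, 0.0, -1.0]]
contact_force: [1.2, -0.7, -0.3]
grip_width: 0.597
grip_force: 0.0
```

>>> servo_tool(deltas=[{"xyz": [14.5,8.5,3]},{"xyz": [14.5,8.5,3]},{"xyz": [14.5,8.5,3]},{"xyz": [14.5,8.5,3]},{"xyz": [14.5,8.5,3]},{"xyz": [14.5,8.5,3]},{"xyz": [14.5,8.5,3]}])

```text
$.deltas[0]: bad value
```

```bash
python3 - <<'E'
from h import *
import cv2
s=sense();print(s['clock'],s['tcp_pos'],s['tcp_rot'].round(3),s['grip_width'],s['contact_force'],s['joints'])
im=viewer.get_image('side')[100:260,150:350,::-1]
cv2.imwrite('pics/side1.png',cv2.resize(im,None,fx=4,fy=4-.25,interpolation=cv2.INTER_CUBIC))
E
```

```text
0.9 [ 381.41282402 -154.30446826  196.11833598] [[ 0.03  1.    0.  ]
 [ 1.   -0.03 -0.  ]
 [-0.    0.   -1.  ]] 0.5971819260143966 [ 1.23846252 -0.65728308 -0.27048985] [-3.22305542e+01  5.80597230e+00 -2.81284509e+01  5.60511390e+01
 -1.69595486e-03  5.94967726e+01]
```

View pics/side1.png

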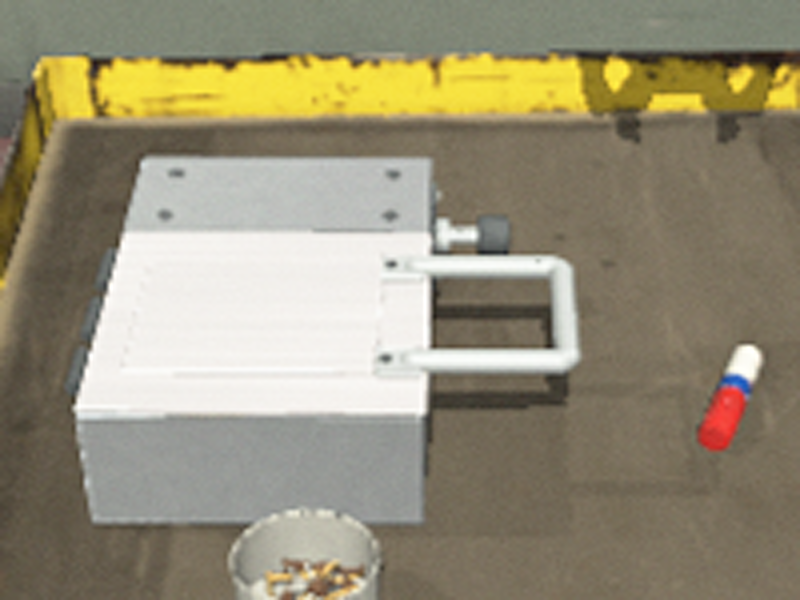

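The call was refused because "twist" was missing, so the picture still shows the untouched scene, with the bar at x≈566 in the crop and rows 262–360. I'll resend it with twist.

>>> servo_tool(deltas=[{"xyz": [14.5,8.5,3],"twist": 0},{"xyz": [14.5,8.5,3],"twist": 0},{"xyz": [14.5,8.5,3],"twist": 0},{"xyz": [14.5,8.5,3],"twist": 0},{"xyz": [14.5,8.5,3],"twist": 0},{"xyz": [14.5,8.5,3],"twist": 0},{"xyz": [14.5,8.5,3],"twist": 0}])

```text
clock: 1.65
tcp_pos: [470.6, -15.0, 166.3]
tcp_rot: [[0.037, 0.999, -0.0], [0.999, -0.037, -0.0], [-0.0, -0.0, -1.0]]
contact_force: [-0.4, 0.8, -0.1]
grip_width: 0.602
grip_force: 0.0
```

```bash
python3 - <<'E'
from h import *
import cv2
s=sense();print(s['clock'],s['tcp_pos'],s['tcp_rot'].round(3),s['grip_width'],s['contact_force'],s['joints'])
im=viewer.get_image('side')[60:220,180:380,::-1]
cv2.imwrite('pics/side2.png',cv2.resize(im,None,fx=4,fy=4-.25,interpolation=cv2.INTER_CUBIC))
E
```

```text
1.65 [470.61095231 -15.02708723 166.31300282] [[ 0.037  0.999 -0.   ]
 [ 0.999 -0.037 -0.   ]
 [-0.    -0.    -1.   ]] 0.6024213126610242 [-0.38492745  0.79228157 -0.11453295] [-1.07262921e+01  1.37278063e+01 -2.31394472e+01  5.31487493e+01
 -1.33675849e-02  8.13828810e+01]
```

View pics/side2.png

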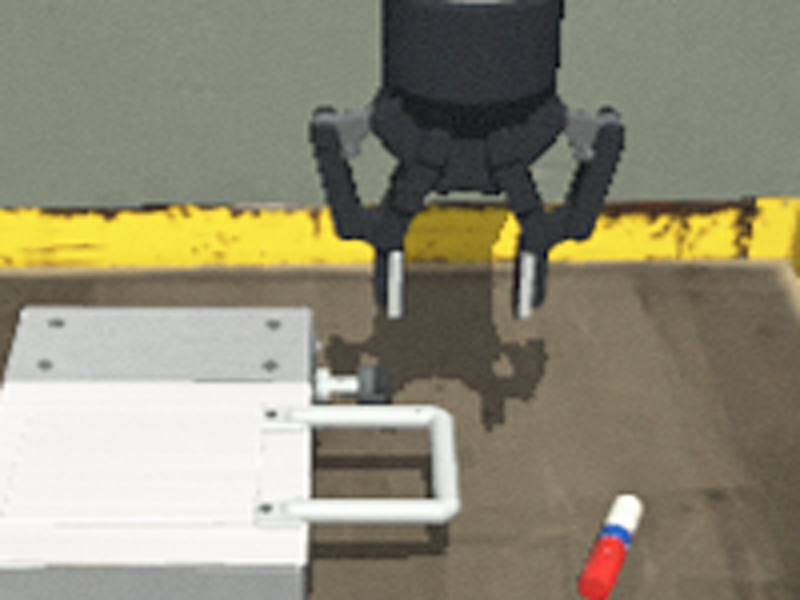

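The fingers straddle column 460 and the bar is at column 445. Allowing for parallax the offset is only about 2–4 mm, so I'll go down and grasp.

>>> servo_tool(deltas=[{"xyz": [0.4,0.2,4],"twist": -0.5},{"xyz": [0.4,0.2,7],"twist": -0.5},{"xyz": [0.4,0.2,9],"twist": -0.5},{"xyz": [0.4,0.2,10.3],"twist": -0.5},{"xyz": [0.4,0.2,10.3],"twist": -0.5},{"xyz": [0.4,0.2,10.3],"twist": -0.5}])

```text
clock: 2.3
tcp_pos: [473.2, -11.1, 63.7]
tcp_rot: [[0.029, 1.0, 0.0], [1.0, -0.029, -0.0], [-0.0, 0.0, -1.0]]
contact_force: [0.0, 0.8, 0.5]
grip_width: 0.604
grip_force: 0.0
```

>>> servo_tool(deltas=[{"xyz": [0,0,0],"twist": 0},{"xyz": [0,0,0],"twist": 0},{"xyz": [0,0,0],"twist": 0},{"xyz": [0,0,0],"twist": 0},{"xyz": [0,0,0],"twist": 0},{"xyz": [0,0,0],"twist": 0}], grip=1, newtons=40)

```text
clock: 2.9
tcp_pos: [474.1, -10.6, 64.0]
tcp_rot: [[0.027, 1.0, 0.002], [1.0, -0.027, -0.0], [-0.0, 0.002, -1.0]]
contact_force: [0.4, -0.3, 7.1]
grip_width: 0.122
grip_force: 39.1
```

```bash
python3 - <<'E'
from h import *
import cv2
s=sense();print(s['clock'],s['tcp_pos'],s['tcp_rot'].round(3),s['grip_width'],s['contact_force'],s['torque'])
im=viewer.get_image('side')[60:220,180:380,::-1]
cv2.imwrite('pics/side3.png',cv2.resize(im,None,fx=4,fy=4-.25,interpolation=cv2.INTER_CUBIC))
E
```

```text
2.9 [474.07724825 -10.61565128  63.99127409] [[ 0.027  1.     0.002]
 [ 1.    -0.027 -0.   ]
 [-0.     0.002 -1.   ]] 0.12167050575726254 [ 0.37270808 -0.31414594  7.05960471] [-0.08400438 -0.06894687 -0.03421554]
```

View pics/side3.png

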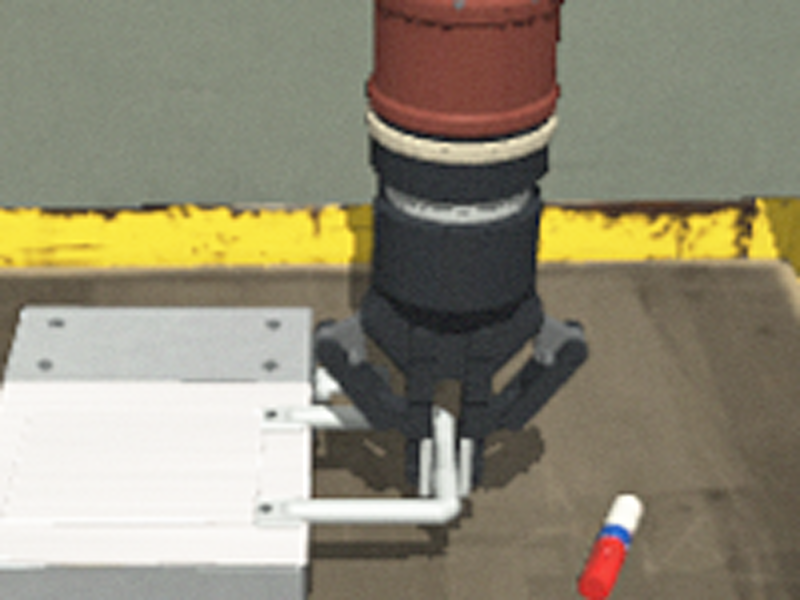

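The bar is held: the opening is 10 mm with 39 N on the pads, and the fingers sit on each side of the bar around (447,465). Next I'll try the lid gently.

>>> servo_tool(deltas=[{"xyz": [0,0,-0.2],"twist": 0},{"xyz": [0,0,-0.4],"twist": 0},{"xyz": [0,0,-0.6],"twist": 0},{"xyz": [0,0,-0.7],"twist": 0},{"xyz": [0,0,-0.8],"twist": 0},{"xyz": [0,0,-0.8],"twist": 0}], newtons=70)

```text
clock: 3.55
tcp_pos: [474.3, -10.6, 71.6]
tcp_rot: [[0.027, 1.0, 0.002], [1.0, -0.027, -0.0], [-0.0, 0.002, -1.0]]
contact_force: [5.8, -0.3, -3.7]
grip_width: 0.111
grip_force: 68.2
```

>>> servo_tool(deltas=[{"xyz": [0,0,-0.2],"twist": 0},{"xyz": [0,0,-0.4],"twist": 0},{"xyz": [0,0,-0.4],"twist": 0}])

```text
clock: 3.85
tcp_pos: [474.4, -10.6, 75.0]
tcp_rot: [[0.027, 1.0, 0.002], [1.0, -0.027, -0.0], [-0.0, 0.002, -1.0]]
contact_force: [10.2, -1.0, -15.3]
grip_width: 0.115
grip_force: 68.6
```

>>> servo_tool(deltas=[{"xyz": [0,0,-0.1],"twist": 0},{"xyz": [0,0,-0.2],"twist": 0},{"xyz": [0,0,-0.2],"twist": 0},{"xyz": [0,0,-0.2],"twist": 0}])

```text
clock: 4.25
tcp_pos: [474.5, -10.6, 76.0]
tcp_rot: [[0.027, 1.0, 0.001], [1.0, -0.027, 0.0], [0.0, 0.001, -1.0]]
contact_force: [14.4, -1.4, -29.6]
grip_width: 0.113
grip_force: 68.1
```

>>> servo_tool(deltas=[{"xyz": [0,0,-0.1],"twist": 0},{"xyz": [0,0,-0.15],"twist": 0},{"xyz": [0,0,-0.15],"twist": 0},{"xyz": [0,0,-0.15],"twist": 0}], newtons=100)

```text
clock: 4.65
tcp_pos: [474.5, -10.6, 76.9]
tcp_rot: [[0.027, 1.0, 0.001], [1.0, -0.027, 0.0], [0.0, 0.001, -1.0]]
contact_force: [18.2, -1.8, -40.0]
grip_width: 0.101
grip_force: 97.0
```

The lid stops hard after about 10 mm of play, with 40 N on the bar, so the catch is holding it. I'll lower the lid, let go and go to the knob.

>>> servo_tool(deltas=[{"xyz": [0,0,0.5],"twist": 0},{"xyz": [0,0,1.0],"twist": 0},{"xyz": [0,0,1.3],"twist": 0},{"xyz": [0,0,1.3],"twist": 0},{"xyz": [0,0,1.3],"twist": 0}], newtons=40)

```text
clock: 5.15
tcp_pos: [474.0, -10.6, 65.9]
tcp_rot: [[0.027, 1.0, 0.001], [1.0, -0.027, -0.0], [-0.0, 0.001, -1.0]]
contact_force: [5.2, -0.7, -2.6]
grip_width: 0.101
grip_force: 101.4
```

>>> servo_tool(deltas=[{"xyz": [0,0,0],"twist": 0},{"xyz": [0,0,0],"twist": 0},{"xyz": [0,0,0],"twist": 0},{"xyz": [0,0,0],"twist": 0}], grip=0.4)

```text
clock: 5.55
tcp_pos: [472.8, -10.3, 65.7]
tcp_rot: [[0.027, 1.0, -0.001], [1.0, -0.027, 0.0], [0.0, -0.001, -1.0]]
contact_force: [0.3, -0.8, 0.1]
grip_width: 0.603
grip_force: 0.0
```

>>> servo_tool(deltas=[{"xyz": [0,0,-2],"twist": 0},{"xyz": [0,0,-6],"twist": 0},{"xyz": [0,0,-9],"twist": 0},{"xyz": [0,0,-10],"twist": 0},{"xyz": [0,0,-10],"twist": 0},{"xyz": [0,0,-10],"twist": 0}])

```text
clock: 6.15
tcp_pos: [472.6, -10.3, 164.8]
tcp_rot: [[0.027, 1.0, -0.001], [1.0, -0.027, 0.0], [0.0, -0.001, -1.0]]
contact_force: [-0.3, 0.6, -0.8]
grip_width: 0.603
grip_force: 0.0
```

>>> servo_tool(deltas=[{"xyz": [-12.1,3.5,0],"twist": -90},{"xyz": [-12.1,3.5,0],"twist": -90},{"xyz": [-12.1,3.5,0],"twist": -90},{"xyz": [-12.1,3.5,0],"twist": -90},{"xyz": [-12.1,3.5,0],"twist": -90},{"xyz": [-12.1,3.5,0],"twist": -90},{"xyz": [-12.1,3.5,0],"twist": -90},{"xyz": [-12.1,3.5,0],"twist": -90}])

```text
clock: 6.95
tcp_pos: [503.8, -132.0, 163.8]
tcp_rot: [[-0.914, 0.405, -0.003], [0.405, 0.914, 0.001], [0.003, -0.0, -1.0]]
contact_force: [-0.2, -0.3, -0.2]
grip_width: 0.601
grip_force: 0.0
```

>>> servo_tool(deltas=[{"xyz": [0,0,0],"twist": -21.5},{"xyz": [0,0,0],"twist": -21.5},{"xyz": [0,0,0],"twist": -21.5},{"xyz": [0,0,0],"twist": -21.5}])

```text
clock: 7.35
tcp_pos: [503.9, -132.0, 164.0]
tcp_rot: [[-0.999, 0.047, -0.003], [0.047, 0.999, 0.001], [0.003, 0.001, -1.0]]
contact_force: [-0.1, -0.3, 1.0]
grip_width: 0.6
grip_force: 0.0
```

```bash
python3 - <<'E'
from h import *
import cv2
s=sense();print(s['clock'],s['tcp_pos'],s['tcp_rot'].round(3),s['grip_width'],s['joints'])
im=viewer.get_image('side')[60:220,180:380,::-1]
cv2.imwrite('pics/side4.png',cv2.resize(im,None,fx=4,fy=4-.25,interpolation=cv2.INTER_CUBIC))
E
```

```text
7.35 [ 503.86990897 -131.95174448  164.02592131] [[-0.999  0.047 -0.003]
 [ 0.047  0.999  0.001]
 [ 0.003  0.001 -1.   ]] 0.5996693399576429 [-2.27207716e+01  1.91177212e+01 -1.58908129e+01  5.51620988e+01
  5.14072248e-04 -2.00403657e+01]
```

View pics/side4.png

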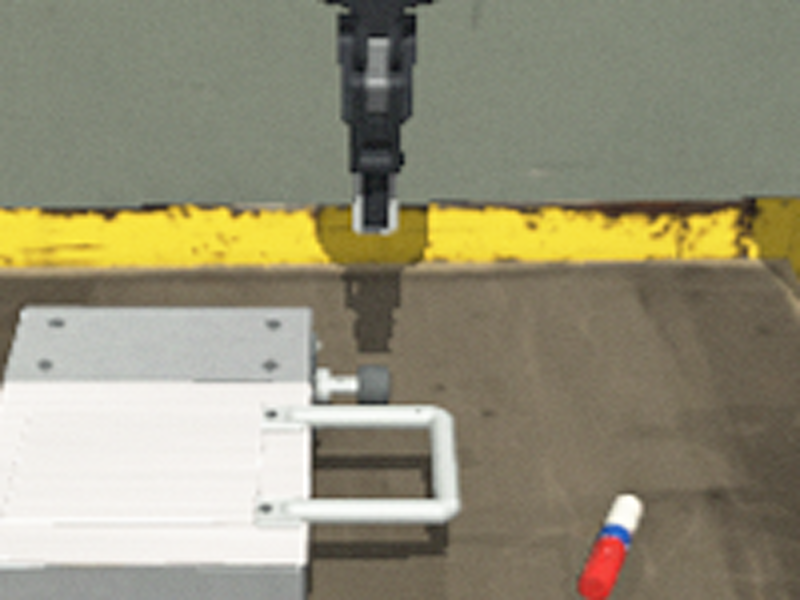

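The fingers, at column 375, are directly above the knob head at (374,385). The lid is shut and the marker hasn't moved.

>>> servo_tool(deltas=[{"xyz": [0,0,4],"twist": -1.2},{"xyz": [0,0,8],"twist": -1.2},{"xyz": [0,0,11],"twist": -1.2},{"xyz": [0,0,13],"twist": -1.2},{"xyz": [0,0,13.2],"twist": -1.2},{"xyz": [0,0,13.2],"twist": -1.2}])

```text
clock: 8.0
tcp_pos: [504.4, -132.1, 33.4]
tcp_rot: [[-1.0, 0.028, -0.001], [0.028, 1.0, 0.001], [0.001, 0.001, -1.0]]
contact_force: [-0.4, -0.9, 0.8]
grip_width: 0.603
grip_force: 0.0
```

>>> servo_tool(deltas=[{"xyz": [0,0,0],"twist": 0},{"xyz": [0,0,0],"twist": 0},{"xyz": [0,0,0],"twist": 0},{"xyz": [0,0,0],"twist": 0},{"xyz": [0,0,0],"twist": 0}], grip=1, newtons=35)

```text
clock: 8.5
tcp_pos: [505.8, -130.7, 35.2]
tcp_rot: [[-1.0, 0.026, 0.003], [0.026, 1.0, 0.003], [-0.003, 0.003, -1.0]]
contact_force: [0.2, 10.3, 6.0]
grip_width: 0.261
grip_force: 33.9
```

>>> servo_tool(deltas=[{"xyz": [0.3,0.1,0],"twist": 0},{"xyz": [0.7,0.1,0],"twist": 0},{"xyz": [1.1,0.1,0],"twist": 0},{"xyz": [1.5,0.1,0],"twist": 0},{"xyz": [1.9,0.1,0],"twist": 0},{"xyz": [2.1,0.1,0],"twist": 0},{"xyz": [2.1,0.1,0],"twist": 0}])

```text
clock: 9.2
tcp_pos: [485.7, -130.0, 35.2]
tcp_rot: [[-1.0, 0.026, 0.004], [0.026, 1.0, 0.002], [-0.004, 0.002, -1.0]]
contact_force: [3.9, 6.9, 2.6]
grip_width: 0.263
grip_force: 34.3
```

>>> servo_tool(deltas=[{"xyz": [0.2,0,0],"twist": 0},{"xyz": [0.4,0,0],"twist": 0},{"xyz": [0.5,0,0],"twist": 0},{"xyz": [0.5,0,0],"twist": 0}])

```text
clock: 9.6
tcp_pos: [481.7, -129.9, 35.3]
tcp_rot: [[-1.0, 0.026, 0.006], [0.026, 1.0, 0.002], [-0.006, 0.002, -1.0]]
contact_force: [7.2, 6.9, -0.3]
grip_width: 0.26
grip_force: 34.5
```

>>> servo_tool(deltas=[{"xyz": [0.1,0,0],"twist": 0},{"xyz": [0.2,0,0],"twist": 0},{"xyz": [0.2,0,0],"twist": 0}])

```text
clock: 9.9
tcp_pos: [481.7, -129.9, 35.5]
tcp_rot: [[-1.0, 0.026, 0.01], [0.026, 1.0, 0.002], [-0.01, 0.002, -1.0]]
contact_force: [13.6, 9.0, -7.3]
grip_width: 0.261
grip_force: 34.8
```

The knob is at its stop: it moved 24 mm and the force is now climbing with no further travel. I'll ease off, let go and return to the bar.

>>> servo_tool(deltas=[{"xyz": [-0.1,0,0],"twist": 0},{"xyz": [-0.1,0,0],"twist": 0},{"xyz": [-0.1,0,0],"twist": 0},{"xyz": [-0.1,0,0],"twist": 0},{"xyz": [-0.1,0,0],"twist": 0}], grip=0.4)

```text
clock: 10.4
tcp_pos: [477.7, -130.7, 33.8]
tcp_rot: [[-1.0, 0.027, -0.0], [0.027, 1.0, -0.0], [0.0, -0.0, -1.0]]
contact_force: [-0.8, 0.6, -0.3]
grip_width: 0.602
grip_force: 0.0
```

>>> servo_tool(deltas=[{"xyz": [0,0,-4],"twist": 0},{"xyz": [0,0,-8],"twist": 0},{"xyz": [0,0,-11],"twist": 0},{"xyz": [0,0,-13],"twist": 0},{"xyz": [0,0,-13],"twist": 0},{"xyz": [0,0,-13],"twist": 0}])

```text
clock: 11.0
tcp_pos: [477.8, -130.7, 163.6]
tcp_rot: [[-1.0, 0.027, 0.0], [0.027, 1.0, -0.0], [-0.0, -0.0, -1.0]]
contact_force: [-0.3, 0.4, -0.2]
grip_width: 0.6
grip_force: 0.0
```

>>> servo_tool(deltas=[{"xyz": [0.7,12,0],"twist": 90},{"xyz": [0.7,12,0],"twist": 90},{"xyz": [0.7,12,0],"twist": 90},{"xyz": [0.7,12,0],"twist": 90},{"xyz": [0.7,12,0],"twist": 90},{"xyz": [0.7,12,0],"twist": 90},{"xyz": [0.7,12,0],"twist": 90},{"xyz": [0.7,12,0],"twist": 90}])

```text
clock: 11.8
tcp_pos: [473.1, -10.3, 162.2]
tcp_rot: [[-0.363, 0.932, -0.003], [0.932, 0.363, 0.0], [0.001, -0.002, -1.0]]
contact_force: [-0.0, -0.2, -0.4]
grip_width: 0.602
grip_force: 0.0
```

>>> servo_tool(deltas=[{"xyz": [0,0,0],"twist": 21.3},{"xyz": [0,0,0],"twist": 21.3},{"xyz": [0,0,0],"twist": 21.3},{"xyz": [0,0,0],"twist": 21.3},{"xyz": [0,0,0],"twist": 21.3}])

```text
clock: 12.3
tcp_pos: [473.5, -10.4, 162.8]
tcp_rot: [[-0.008, 1.0, -0.002], [1.0, 0.008, 0.0], [0.0, -0.002, -1.0]]
contact_force: [-0.9, -0.9, 0.8]
grip_width: 0.599
grip_force: 0.0
```

```bash
python3 - <<'E'
from h import *
import cv2
s=sense();print(s['clock'],s['tcp_pos'],s['tcp_rot'].round(3),s['grip_width'],s['joints'])
im=viewer.get_image('side')[60:220,180:380,::-1]
cv2.imwrite('pics/side5.png',cv2.resize(im,None,fx=4,fy=4-.25,interpolation=cv2.INTER_CUBIC))
E
```

```text
12.3 [473.4549437  -10.39337902 162.78795553] [[-0.008  1.    -0.002]
 [ 1.     0.008  0.   ]
 [ 0.    -0.002 -1.   ]] 0.5994813002028051 [-1.01120447e+01  1.42695452e+01 -2.29910854e+01  5.28420065e+01
 -1.00841932e-03  7.94139679e+01]
```

View pics/side5.png

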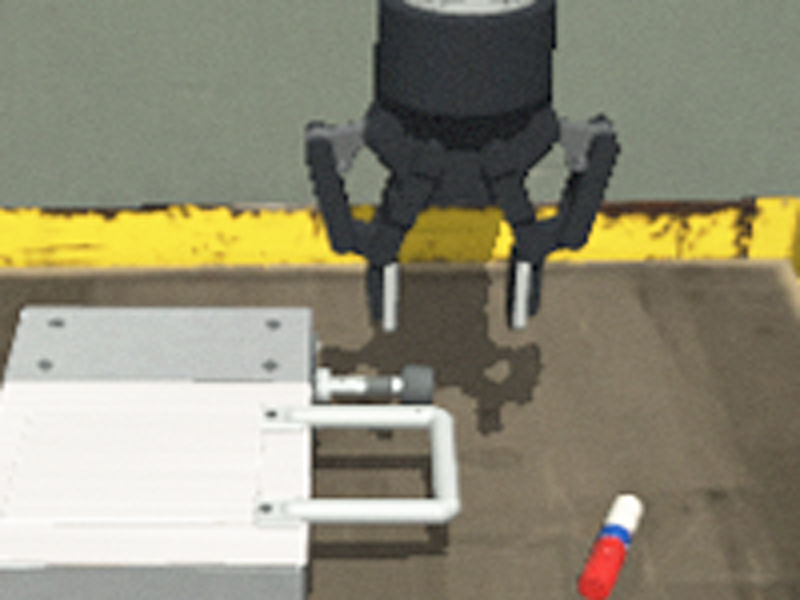

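The knob head is now out at (417,384). The gripper is back over the bar and the marker hasn't moved.

>>> servo_tool(deltas=[{"xyz": [0,0.1,4],"twist": 1.9},{"xyz": [0,0.1,7],"twist": 1.9},{"xyz": [0,0.1,9],"twist": 1.9},{"xyz": [0,0.1,10],"twist": 1.9},{"xyz": [0,0.1,10],"twist": 1.9},{"xyz": [0,0.1,10],"twist": 1.9}])

```text
clock: 12.95
tcp_pos: [475.6, -10.6, 64.4]
tcp_rot: [[0.027, 1.0, 0.001], [1.0, -0.027, -0.0], [-0.0, 0.001, -1.0]]
contact_force: [-0.5, -0.1, -0.2]
grip_width: 0.6
grip_force: 0.0
```

>>> servo_tool(deltas=[{"xyz": [0,0,0],"twist": 0},{"xyz": [0,0,0],"twist": 0},{"xyz": [0,0,0],"twist": 0},{"xyz": [0,0,0],"twist": 0},{"xyz": [0,0,0],"twist": 0},{"xyz": [0,0,0],"twist": 0}], grip=1, newtons=40)

```text
clock: 13.55
tcp_pos: [474.1, -10.5, 64.4]
tcp_rot: [[0.027, 1.0, -0.001], [1.0, -0.027, -0.0], [-0.0, -0.001, -1.0]]
contact_force: [-6.8, -0.7, 11.5]
grip_width: 0.124
grip_force: 39.0
```

>>> servo_tool(deltas=[{"xyz": [0,0,-0.4],"twist": 0},{"xyz": [0,0,-0.8],"twist": 0},{"xyz": [0,0.05,-1.2],"twist": 0},{"xyz": [0,0.05,-1.6],"twist": 0},{"xyz": [0,0.1,-2.0],"twist": 0},{"xyz": [0,0.1,-2.0],"twist": 0}])

```text
clock: 14.15
tcp_pos: [475.3, -10.5, 84.1]
tcp_rot: [[0.027, 1.0, -0.001], [1.0, -0.027, -0.0], [-0.0, -0.001, -1.0]]
contact_force: [-5.4, -2.6, -2.5]
grip_width: 0.117
grip_force: 39.1
```

The lid has passed the catch at only 2.5 N. I'll follow the arc up.

>>> servo_tool(deltas=[{"xyz": [0,0.3,-2.0],"twist": 0},{"xyz": [0,0.7,-3.9],"twist": 0},{"xyz": [0,1.4,-5.8],"twist": 0},{"xyz": [0,2.2,-7.6],"twist": 0},{"xyz": [0,3.2,-9.3],"twist": 0},{"xyz": [0,3.2,-9.3],"twist": 0}], newtons=50)

```text
clock: 14.75
tcp_pos: [506.5, -11.4, 178.7]
tcp_rot: [[0.027, 1.0, -0.003], [1.0, -0.027, -0.001], [-0.001, -0.003, -1.0]]
contact_force: [-16.8, -2.7, 6.7]
grip_width: 0.117
grip_force: 49.3
```

>>> servo_tool(deltas=[{"xyz": [0,0.8,-1.6],"twist": 0},{"xyz": [0,2.1,-3.2],"twist": 0},{"xyz": [0,3.5,-4.6],"twist": 0},{"xyz": [0,5.0,-5.9],"twist": 0},{"xyz": [0,5.0,-5.9],"twist": 0},{"xyz": [0,5.0,-5.9],"twist": 0}])

```text
clock: 15.35
tcp_pos: [555.8, -12.9, 238.1]
tcp_rot: [[0.027, 1.0, -0.003], [1.0, -0.027, -0.001], [-0.001, -0.003, -1.0]]
contact_force: [-21.8, -2.1, 21.7]
grip_width: 0.117
grip_force: 50.8
```

>>> servo_tool(deltas=[{"xyz": [0,0,-0.3],"twist": 0},{"xyz": [0,0.7,-0.9],"twist": 0},{"xyz": [0,1.5,-1.5],"twist": 0},{"xyz": [0,2.3,-2.1],"twist": 0},{"xyz": [0,2.3,-2.1],"twist": 0},{"xyz": [0,2.3,-2.1],"twist": 0}])

```text
clock: 15.95
tcp_pos: [581.1, -13.7, 257.5]
tcp_rot: [[0.027, 1.0, 0.001], [1.0, -0.027, -0.001], [-0.001, 0.001, -1.0]]
contact_force: [-6.2, -2.8, 4.0]
grip_width: 0.114
grip_force: 49.9
```

```bash
python3 - <<'E'
from h import *
import cv2
s=sense();print(s['clock'],s['tcp_pos'],s['tcp_rot'].round(3),s['grip_width'],s['contact_force'],s['grip_force'],s['joints'])
im=viewer.get_image('side')[40:200,150:350,::-1]
cv2.imwrite('pics/side6.png',cv2.resize(im,None,fx=4,fy=4-.25,interpolation=cv2.INTER_CUBIC))
E
```

```text
15.95 [581.0923682  -13.68024858 257.50800836] [[ 0.027  1.     0.001]
 [ 1.    -0.027 -0.001]
 [-0.001  0.001 -1.   ]] 0.11436194456655024 [-6.21236988 -2.80629372  4.00593017] 49.89524602890015 [-8.53262513e+00  2.21718140e+01  3.14899490e+00  7.09268349e+01
 -3.72552804e-02  8.30308135e+01]
```

View pics/side6.png

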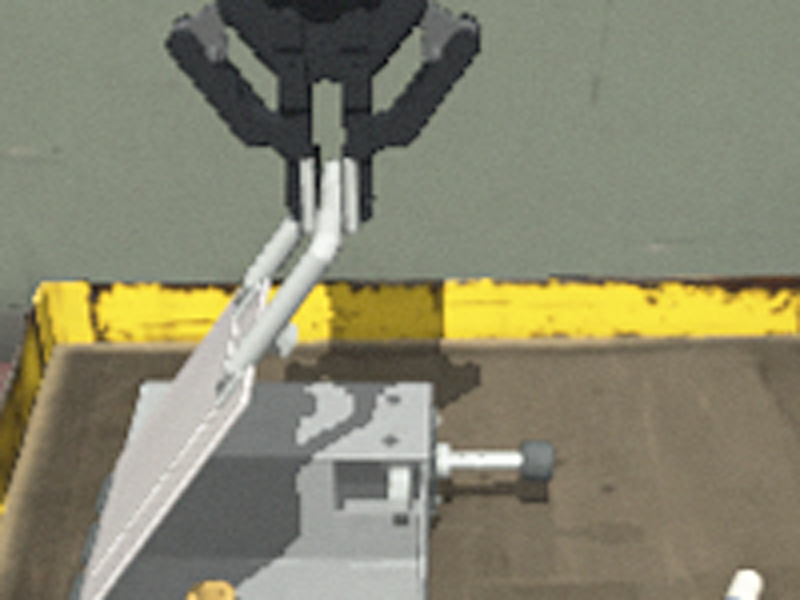

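The lid stands at about 57° with the bar still between the pads, around (328,195), and the knob is out. I'll let it settle and hand in.

>>> servo_tool(deltas=[{"xyz": [0,0,0],"twist": 0},{"xyz": [0,0,0],"twist": 0},{"xyz": [0,0,0],"twist": 0},{"xyz": [0,0,0],"twist": 0},{"xyz": [0,0,0],"twist": 0},{"xyz": [0,0,0],"twist": 0},{"xyz": [0,0,0],"twist": 0},{"xyz": [0,0,0],"twist": 0}], newtons=60)

```text
clock: 16.8
tcp_pos: [580.8, -13.7, 257.4]
tcp_rot: [[0.027, 1.0, 0.001], [1.0, -0.027, -0.001], [-0.001, 0.001, -1.0]]
contact_force: [-5.2, -2.5, 5.0]
grip_width: 0.113
grip_force: 59.4
```

```bash
python3 - <<'E'
from station import sense,order
s=sense();print(s['clock'],s['tcp_pos'],s['grip_width'],s['contact_force'],abs(s['joint_velocities']).max())
if s['tcp_pos'][2]>250 and s['grip_width']>.08: print(order.sign_off())
E
```

```text
16.8 [580.78787641 -13.65272648 257.3786279 ] 0.11343047835348635 [-5.19588666 -2.50113582  4.96309477] 0.08798882358798131
the job is handed in; nothing more can be done
None
```

I tried the lid first and the catch held it, so I pulled the release knob out to its stop, then raised the lid to about 57°; the gripper is holding it still by the pull handle, the job is handed in, and I kept clear of the tin and marker throughout.

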